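# Shelve the green stone slab and close the rack at a mineral fair

### The arm

A 6-joint arm with a two-finger parallel gripper is mounted at the origin on the work surface. World frame = base frame: x ahead of the robot, y to its left, z up, the work surface at z = 0. Lengths are in mm, angles in rad, forces in N, time in s.
With the tool pointing down it reaches from about 275 to 1000 mm from the base axis. Payload 8.4 kg.
Tool frame: the origin (TCP) lies at the very end of the fingers, on their centre line; the grasp point (between the pads) lies 19 mm behind it; z points along the fingers, y is the direction in which the jaws open and shut (so a half turn about z gives the same grasp; the last joint's range is limited). The gripper opens to 85 mm and grips with 20 to 120 N. Pads are 22 mm wide; open, the fingers measure 114 mm over their backs; the gripper's body (76 mm by 85 mm) begins 54 mm behind the grasp point. The pads swing forward as they close: fully open they stand 13 mm farther back than shut.
Start: joints at [1.177, 0.353, 1.633, -0, 1.155, -0.002], TCP at [238.657, 577.643, 231.281] pointing down, gripper open.
Joint ranges: [-2.63, 2.63], [-0.92, 2.1], [0.06, 2.66], [-1.3, 4.44], [0, 2.69], [-3.02, 3.02]. Speed limits (rad/s): [2.22, 2.22, 2.79, 3.14, 3.14, 3.14].

### API

Orientations are given as [roll, pitch, yaw] about the fixed x, y, z axes, in that order (R = Rz(yaw) Ry(pitch) Rx(roll)).
In Python, from rig import r gives the robot as it stands.
- The arm moves only by the tool move_arm, never from a script. Its argument "increments" is a list of rows, each an object of numbers: "tx", "ty", "tz": the shift along the tool's x, y, z in cm; "rx", "ry", "rz": the turn, a rotation vector about the tool's x, y, z in degrees; "gripper": the gripper's target within -1 to 1 (fully open at 1, half-way at 0, shut at -1). A call has 1 to 12 rows; each row shifts and turns the commanded pose from where the row before left it, along the tool's axes as they then stand; what a row does not reach is not made up. A row lasts 1/10 s, in which the tool goes at most 50 mm and 8.59 degrees, less where a joint would pass 70% of its speed; a pose out of reach is approached as far as the arm can. A call is refused whole if a number of a shift passes 5 or a number of a turn 8.59, either way. A call with a gripper value outside its range is refused whole. The fingers move at their own pace and stop on an object; "squeeze" is the grip in N (left out, the last holds). Time passes only in rows, so rows that do not move let the fingers close. It gives the time, the measured TCP pose, the force and the opening at its end, in the units of the state.
- r.sense(): the state, without advancing time (a new reading comes with each control period).
- r.grab_frame(name): name is "scene" or "top" or "wrist"; returns (picture, depth): 384x512x3 uint8, red, green, blue; 384x512 float32, mm along the optical axis (not along the pixel's ray), 0 where there is no reading.
- r.camera_model(name): a dict with "fx", "fy", "cx", "cy" (pixels), "R" (3x3) and "t" (3): a world point X has camera coordinates R X + t; the wrist camera has in their place "hand_eye" (4x4, takes a point from camera to tool coordinates, whose origin is the TCP and whose axes are the flange's). Camera axes: x right, y down, z forward; pixel columns grow to the right and rows downward; lengths in mm; the calibration is good to about 2 mm. A picture is of the moment at which its call begins: read the wrist's pose just before it. camera_model takes no time and is no camera call.
- r.sign_off(): hands the job in, once; it reports no verdict.
Trained networks look in the newest picture that a camera, given by its name, has taken for a name from the list of things; names that differ only in an ending like _2 or _b are one class to them, and where a whole thing is asked for, a point or a joint stands for the part that bears it (a point fixed in the world has none). Each returns a list of dicts, best first, with "confidence" (0 to 1); they miss things now and then, are a little off and sometimes report something else, mostly with a low value. They report only what shows in the picture. A call takes as long as a camera call. They do not tell look-alikes from the thing itself.
- r.cut_out(query, camera): "mask" (384x512 bool, what is visible of it) and "bbox" ([left, top, right, bottom] in pixels, round what is visible of it).
- r.place_of(query, camera): "location" ([row, column] in pixels: a listed point, or the origin of a listed thing).
The state is a dict: "clock": time; "qpos": joint angles; "qvel": joint speeds; "joint_efforts": joint torques, N m; "eef_pos": TCP position; "tcp_rot": TCP orientation; "contact_force": force on the tool from outside, world axes, zero at the start; "wrist_torque": the same for the moment, N m; "opening": opening from 0.0 (shut) to 1.0 (fully open).
Only numpy, scipy, OpenCV 4.12 (cv2) and the standard library are available. Lean on these libraries where they do the work, as an engineer would, in place of code of your own. Each camera call takes 0.05 s, during which the arm holds its last target. There are 200 camera calls.

### The job

Of the three loose polished stone slabs on the table, take the green one and stand it upright in the wooden display rack, in line with the two black slabs and between them and the sliding end stop. Let go of it, then push the stop up snug so that the slabs stand close together against the end wall.

Things in the scene. Friction and masses are not known exactly. Their poses are not given: they have to be found in the camera images.
- green_mid (a point): Centre of the green banded slab to be racked: 52 mm wide (x), 24 mm thick (y), 90 mm tall (z up), about 0.3 kg, standing upright on the table. A pink and a honey-yellow slab of the same size stand loose in a row with it, about 100 mm apart, in any order; they stay out of the rack.
- rack_deck (a point): Fixed rack: point on top of its 15 mm thick base, on the centre line, at the foot of the end wall (85 mm tall). y runs along the rack into the wall, z up, x across. Base 100 mm wide, reaching 265 mm to -y, no side walls. Two loose black slabs like the green one, faces across the rack, fill y = 0 to -49 mm. The packed green slab's centre belongs at x = 0, y = -60 mm, its y along the rack's.
- stop (a joint): Sliding end stop: metres moved towards the end wall along the rack's y, 0 to 0.15; friction about 2 N, no spring. At value q its face is 0.190 - q from the wall: snug on three slabs at 0.118. It is a black upright plate 80 mm across, 12 mm thick, its top 90 mm above the base, with an orange fin behind.
- stop_fin (a point): Grip point of the stop's orange fin, an upright rib behind its plate (away from the slabs), 16 mm thick across the rack, 50 mm long along it, top 22 mm above this point. The point is mid-length, 37 mm behind the face that meets the slabs. Pinch it across its thickness from above, or push its end. Axes as the rack's.
Things that resemble listed ones, but are neither listed nor needed, are in the scene too. Leave any blue or purple look-alike of the part that bears green_mid alone.

How it is judged:
By the outcome, as a careful person would: the job done as asked, in the order asked, and still so for the second after the job is handed in, with the robot touching nothing.
It also fails if it takes over 53 s, if anything falls off the work surface, if the arm or the gripper's body presses on something with over 40 N, if the wrist force passes 120 N, or if a joint passes its speed limit or range.

## Working session

There is one attempt and no reset: what is moved stays moved. The work goes in short steps, Python scripts to look and compute and a tool call to move; the robot and the scene stay as the last step left them, time stands still between calls to the robot, and variables do not carry over. Pictures are saved under pics/ and viewed, about 8 in all and at most 12, crops included, and the job is handed in when it is done.

Besides the shell and the picture viewer there is one more tool, called by a JSON object that holds its "method" and its "body". move_arm: Moves the arm, as the interface text tells. Its arguments: {"type":"object","properties":{"increments":{"type":"array","items":{"type":"object","properties":{"tx":{"type":"number"},"ty":{"type":"number"},"tz":{"type":"number"},"rx":{"type":"number"},"ry":{"type":"number"},"rz":{"type":"number"},"gripper":{"type":"number"}}}},"squeeze":{"type":"number"}},"required":["increments"]}

```bash
mkdir -p pics
cat > h.py <<'E'
import numpy as np, cv2
from rig import r
def world(cam,row,col,depth,m=None):
    m=m or r.camera_model(cam)
    p=np.array([(col-m['cx'])/m['fx'],(row-m['cy'])/m['fy'],1.])*depth
    return np.array(m['R']).T@(p-np.array(m['t']))
def cloud(cam,d):
    m=r.camera_model(cam); v,u=np.mgrid[0:384,0:512]
    P=np.stack([(u-m['cx'])/m['fx']*d,(v-m['cy'])/m['fy']*d,d],-1)
    return (P-np.array(m['t']))@np.array(m['R'])
def save(n,im): cv2.imwrite('pics/'+n,cv2.cvtColor(im,cv2.COLOR_RGB2BGR))
E
python3 - <<'E'
from h import *
s=r.sense(); print(s['clock'],s['eef_pos'],s['tcp_rot'])
for c in ('scene','top'):
    im,d=r.grab_frame(c); save(c+'1.png',im); np.savez('/tmp/%s1.npz'%c,im=im,d=d)
    W=cloud(c,d)
    for q in ('green_mid','rack_deck','stop_fin','stop'):
        for o in r.place_of(q,c)[:3]:
            a,b=[int(round(x)) for x in o['location']]
            print(c,q,round(o['confidence'],2),a,b,W[a,b].round(0) if 0<=a<384 and 0<=b<512 else '')
a=cv2.imread('pics/scene1.png');b=cv2.imread('pics/top1.png')
E
```

```text
0.0 [238.48614144 577.20232973 230.55551148] [-3.14020106e+00  4.52041317e-06  2.74978582e+00]
scene green_mid 0.81 154 186 [ 645. -313.   46.]
scene green_mid 0.5 146 213 [ 552. -310.   51.]
scene green_mid 0.47 132 217 [ 526. -330.   86.]
scene rack_deck 0.65 299 314 [600. 317.  37.]
scene stop_fin 0.6 210 284 [542. 104.  92.]Traceback (most recent call last):
  File "<stdin>", line 7, in <module>
ValueError: it knows: green_mid, rack_deck, stop_fin
```

View pics/scene1.png

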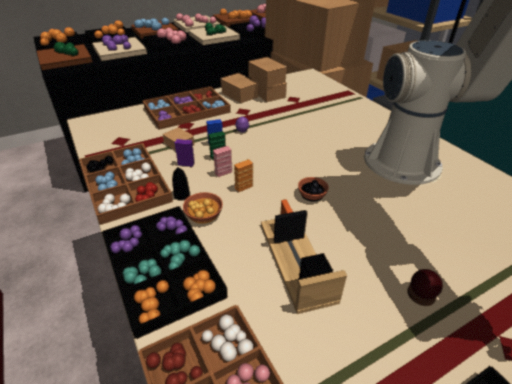

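The scene view shows the row of slabs: green (146,217), pink (161,222) and honey (176,243), with purple (152,184) and blue (127,214) look-alikes nearby. The rack is at (265,300), with the stop plate at (225,290) and the wall at (290,318).

Run:
```python
from h import *
c='top'
im,d=r.grab_frame(c); save(c+'1.png',im); np.savez('/tmp/%s1.npz'%c,im=im,d=d)
W=cloud(c,d); np.save('/tmp/W.npy',W)
for q in ('green_mid','rack_deck','stop_fin'):
    for o in r.place_of(q,c)[:3]:
        a,b=[int(round(x)) for x in o['location']]
        print(c,q,round(o['confidence'],2),a,b,W[a,b].round(0) if 0<=a<384 and 0<=b<512 else '')
```

```text
top green_mid 0.91 157 386 [ 632. -318.   89.]
top green_mid 0.9 212 420 [ 508. -395.   78.]
top green_mid 0.61 203 384 [ 525. -311.   91.]
top rack_deck 0.85 180 128 [563. 273. 102.]
top stop_fin 0.77 195 206 [533.  92. 102.]
```

View pics/top1.png

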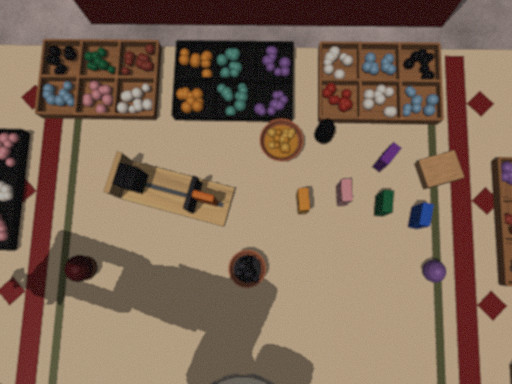

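Top view: honey is at (199,304), pink (189,346), green (203,385), blue (215,421) and purple (156,388). The rack's wall end is at (172,113) and the fin at (195,204). Next I'll fit the tops metrically.

```bash
cat >> h.py <<'E'
def rect(P):
    (c,s,a)=cv2.minAreaRect(P[:,:2].astype(np.float32))
    if s[0]<s[1]: s=(s[1],s[0]); a+=90
    return np.round(c,1),np.round(s,1),round((a+90)%180-90,1)
E
python3 - <<'E'
from h import *
W=np.load('/tmp/W.npy'); im=np.load('/tmp/top1.npz')['im']
def comp(mask,lo,hi,seed):
    m=(mask&(W[...,2]>lo)&(W[...,2]<hi)).astype(np.uint8)
    n,l,s,c=cv2.connectedComponentsWithStats(m); 
    k=[i for i in range(1,n) if s[i][4]>5]
    i=min(k,key=lambda i:np.hypot(*(c[i]-seed))); return W[l==i]
T=np.ones((384,512),bool)
for n,s in dict(green=(385,203),pink=(346,189),honey=(304,199),blue=(421,215)).items():
    P=comp(T,82,100,s); print(n,len(P),rect(P),np.median(P[:,2]))
x=np.s_[140:235,95:245]; S=W[x]; I=im[x].astype(int)
z=S[...,2]
for lo,hi in((10,22),(60,80),(95,103),(103,112)):
    m=(z>lo)&(z<hi); print(lo,m.sum(),rect(S[m]))
org=(I[...,0]>170)&(I[...,1]<130)&(I[...,2]<70)&(z>30); P=S[org]; print('fin',rect(P),np.median(P[:,2]))
dk=(I.max(-1)<60)&(z>60)
n,l,st,c=cv2.connectedComponentsWithStats(dk.astype(np.uint8))
for i in range(1,n):
    if st[i][4]>20: P=S[l==i]; print('dark',c[i]+[95,140],rect(P),np.median(P[:,2]))
wl=(I[...,0]>120)&(z>85)&~org
n,l,st,c=cv2.connectedComponentsWithStats(wl.astype(np.uint8))
for i in range(1,n):
    if st[i][4]>10: P=S[l==i]; print('wood',c[i]+[95,140],rect(P),np.median(P[:,2]))
m=r.camera_model('top'); print('top cam',-np.array(m['R']).T@np.array(m['t']),m['fx'])
E
```

```text
green 256 (array([ 530.2, -321.7]), array([52.4, 24.7]), -6.5) 89.68422848992194
pink 249 (array([ 553.4, -228.4]), array([51.8, 24.5]), 3.7) 89.27731387141694
honey 246 (array([ 530.7, -131.2]), array([51.4, 24.1]), 5.3) 89.43775920210504
blue 268 (array([ 502.2, -405.6]), array([51.7, 24.9]), -11.7) 89.5971795150003
10 3149 (array([550.3, 178.6]), array([272.7, 100.3]), 76.3)
60 210 (array([547.2, 194.9]), array([245.2,  99. ]), 73.4)
95 511 (array([553.7, 196.6]), array([251.6,  99.5]), 76.1)
103 597 (array([553.7, 193. ]), array([242.7,  75.6]), 77.0)
fin (array([530.8,  99.6]), array([41.3,  8.1]), 75.4) 104.25636545127055
dark [127.50449102 176.43562874] (array([469.8, 140.7]), array([426.4,  84.9]), 56.0) 103.23065890213041
dark [191.45614035 194.12719298] (array([536.5, 127.7]), array([76.4, 11.4]), -13.6) 102.39136935896605
wood [112.18181818 172.41125541] (array([470.3, 148.2]), array([438.5,  95.9]), 55.6) 99.48649082536267
wood [202.92307692 195.82051282] (array([471.7,  24.6]), array([239.1,  29.3]), 51.5) 104.0792972061039
top cam [ 385.79949603  -59.76397794 1061.65799012] 429.9040968677173
```

Run:
```python
from h import *
W=np.load('/tmp/W.npy'); im=np.load('/tmp/top1.npz')['im']
a=np.radians(76.3); y=np.array([np.cos(a),np.sin(a)]); x=np.array([y[1],-y[0]])
P=W[130:240,90:250].reshape(-1,3); I=im[130:240,90:250].reshape(-1,3)
ref=np.array([536.5,127.7]); D=P[:,:2]-ref; u=D@y; v=D@x
for nm,lo,hi in(('edge',-46,-42),('edge2',42,46),('ctr',-4,4),('mid',15,22)):
    m=(v>lo)&(v<hi); o=np.argsort(u[m]); 
    print(nm,' '.join('%d:%d/%d'%(a,b,c) for a,b,c in zip(u[m][o],P[m][o][:,2],I[m][o].max(1)) if -100<a<230))
m=(P[:,2]>92)&(u>120)&(u<240); print('blockTop',u[m].min(),u[m].max(),v[m].min(),v[m].max(),rect(P[m]))
b=m&(I.max(1)<60); print('black',u[b].min(),u[b].max(),v[b].min(),v[b].max(),rect(P[b]),np.median(P[b][:,2]))
w=m&(I.max(1)>110); print('wall',u[w].min(),u[w].max(),v[w].min(),v[w].max(),rect(P[w]),np.median(P[w][:,2]))
```

```text
edge -99:0/178 -98:0/179 -96:0/175 -96:0/178 -93:0/173 -91:-1/175 -90:0/177 -88:-1/176 -88:0/176 -86:-1/176 -85:0/174 -83:-2/156 -82:18/131 -82:11/136 -80:17/152 -77:14/168 -77:16/175 -75:16/168 -74:12/178 -72:14/173 -72:17/174 -70:16/174 -67:13/174 -66:15/175 -65:15/169 -64:11/169 -62:13/168 -62:15/177 -59:14/172 -57:13/173 -56:14/172 -55:17/169 -53:12/177 -52:15/166 -51:13/174 -49:15/171 -47:14/165 -46:14/174 -44:15/166 -43:13/175 -41:13/176 -39:16/168 -38:15/177 -36:14/171 -36:13/177 -34:16/166 -33:10/174 -31:14/174 -28:13/170 -28:13/175 -26:12/172 -25:13/171 -23:12/173 -20:12/175 -18:11/173 -17:13/177 -15:11/170 -15:12/176 -13:14/174 -10:12/172 -8:13/174 -7:13/176 -5:11/167 -5:14/175 -3:16/173 0:13/170 1:13/173 2:13/178 3:18/177 5:9/170 7:14/172 8:17/175 10:13/174 12:13/174 13:10/179 15:13/175 16:20/178 16:16/174 19:16/172 20:12/175 22:14/169 22:15/172 24:16/174 27:13/172 28:12/175 29:17/169 30:15/176 32:16/178 32:13/166 36:12/175 37:15/175 39:12/178 40:13/173 40:16/173 43:15/175 46:13/174 48:12/174 48:14/176 50:15/169 51:15/178 52:19/176 56:18/181 56:12/172 58:15/173 59:12/176 6
[... 11207 characters left out ...]
2 176:102/16 177:103/29 177:100/32 177:104/34 179:105/76 180:100/61 182:102/105 182:100/89 183:102/130 185:96/123 185:101/148 186:97/144 187:98/155 188:98/157 189:98/162 189:98/161 190:100/163 191:99/161 191:101/159 193:100/161 193:101/157 193:101/164 196:97/160
blockTop 131.43276569060583 197.0721787295959 -48.876899680505986 50.57675651047002 (array([576.4, 287.1]), array([99.4, 65.7]), -13.3)
black 131.43276569060583 182.5056341537779 -25.382932797991337 43.61689791556556 (array([582.9, 277.8]), array([69.3, 49.9]), -12.5) 104.09681722874203
wall 181.26421967128408 197.0721787295959 -48.876899680505986 50.57675651047002 (array([582.1, 311.4]), array([99.5, 15.3]), -14.1) 99.48649082536267
```

{"method": "move_arm", "body": {"increments": [{"rz":8.2,"gripper":1},{"rz":8.2},{"rz":8.2},{"rz":8.2},{"rz":8.2},{"rz":8.2},{"rz":8.2},{"rz":8.2},{"rz":8.2}]}}

```text
invalid input
```

The rack geometry agrees with the given sizes. The wall foot is 181.5 mm ahead of the plate centre, so the rack origin is about (580.2, 303.8), its yaw is -13.7° and the stop is at about q = 14 mm. The move was refused, possibly because it was sent alongside a script, so I'll retry it.

{"method": "move_arm", "body": {"increments": [{"rz":8.2,"gripper":1},{"rz":8.2},{"rz":8.2},{"rz":8.2},{"rz":8.2},{"rz":8.2},{"rz":8.2},{"rz":8.2},{"rz":8.2}]}}

```text
invalid input
```

{"method": "move_arm", "body": {"increments": [{"tx":0,"ty":0,"tz":0,"rx":0,"ry":0,"rz":8.2,"gripper":1},{"tx":0,"ty":0,"tz":0,"rx":0,"ry":0,"rz":8.2,"gripper":1},{"tx":0,"ty":0,"tz":0,"rx":0,"ry":0,"rz":8.2,"gripper":1},{"tx":0,"ty":0,"tz":0,"rx":0,"ry":0,"rz":8.2,"gripper":1},{"tx":0,"ty":0,"tz":0,"rx":0,"ry":0,"rz":8.2,"gripper":1},{"tx":0,"ty":0,"tz":0,"rx":0,"ry":0,"rz":8.2,"gripper":1},{"tx":0,"ty":0,"tz":0,"rx":0,"ry":0,"rz":8.2,"gripper":1},{"tx":0,"ty":0,"tz":0,"rx":0,"ry":0,"rz":8.2,"gripper":1},{"tx":0,"ty":0,"tz":0,"rx":0,"ry":0,"rz":8.2,"gripper":1}], "squeeze": 40}}

```text
clock: 1.3
eef_pos: [238.7, 577.6, 231.3]
tcp_rot: [3.142, 0.0, 1.456]
contact_force: [0.3, -0.4, 0.5]
opening: 1.005
```

{"method": "move_arm", "body": {"increments": [{"tx":-4.3,"ty":1.96,"tz":0,"rx":0,"ry":0,"rz":0,"gripper":1},{"tx":-4.3,"ty":1.96,"tz":0,"rx":0,"ry":0,"rz":0,"gripper":1},{"tx":-4.3,"ty":1.96,"tz":0,"rx":0,"ry":0,"rz":0,"gripper":1},{"tx":-4.3,"ty":1.96,"tz":0,"rx":0,"ry":0,"rz":0,"gripper":1},{"tx":-4.3,"ty":1.96,"tz":0,"rx":0,"ry":0,"rz":0,"gripper":1},{"tx":-4.3,"ty":1.96,"tz":0,"rx":0,"ry":0,"rz":0,"gripper":1},{"tx":-4.3,"ty":1.96,"tz":0,"rx":0,"ry":0,"rz":0,"gripper":1},{"tx":-4.3,"ty":1.96,"tz":0,"rx":0,"ry":0,"rz":0,"gripper":1},{"tx":-4.3,"ty":1.96,"tz":0,"rx":0,"ry":0,"rz":0,"gripper":1},{"tx":-4.3,"ty":1.96,"tz":0,"rx":0,"ry":0,"rz":0,"gripper":1},{"tx":-4.3,"ty":1.96,"tz":0,"rx":0,"ry":0,"rz":0,"gripper":1},{"tx":-4.3,"ty":1.96,"tz":0,"rx":0,"ry":0,"rz":0,"gripper":1}], "squeeze": 40}}

```text
clock: 2.5
eef_pos: [416.7, 37.2, 231.7]
tcp_rot: [3.14, -0.0, 1.462]
contact_force: [0.9, 0.9, 0.5]
opening: 0.999
```

{"method": "move_arm", "body": {"increments": [{"tx":-4.3,"ty":1.96,"tz":0,"rx":0,"ry":0,"rz":0,"gripper":1},{"tx":-4.3,"ty":1.96,"tz":0,"rx":0,"ry":0,"rz":0,"gripper":1},{"tx":-4.3,"ty":1.96,"tz":0,"rx":0,"ry":0,"rz":0,"gripper":1},{"tx":-4.3,"ty":1.96,"tz":0,"rx":0,"ry":0,"rz":0,"gripper":1},{"tx":-4.3,"ty":1.96,"tz":0,"rx":0,"ry":0,"rz":0,"gripper":1},{"tx":-4.3,"ty":1.96,"tz":0,"rx":0,"ry":0,"rz":0,"gripper":1},{"tx":-4.3,"ty":1.96,"tz":0,"rx":0,"ry":0,"rz":0,"gripper":1},{"tx":-4.3,"ty":1.96,"tz":0,"rx":0,"ry":0,"rz":0,"gripper":1},{"tx":0,"ty":0,"tz":0,"rx":0,"ry":0,"rz":0,"gripper":1},{"tx":0,"ty":0,"tz":0,"rx":0,"ry":0,"rz":0,"gripper":1}], "squeeze": 40}}

```text
clock: 3.5
eef_pos: [534.5, -320.7, 230.7]
tcp_rot: [-3.141, -0.001, 1.46]
contact_force: [-1.0, -0.1, 0.4]
opening: 0.998
```

Wrist check from above.

```bash
cat >> h.py <<'E'
from scipy.spatial.transform import Rotation as Ro
def wcloud():
    s=r.sense(); im,d=r.grab_frame('wrist'); m=r.camera_model('wrist'); H=np.array(m['hand_eye'])
    v,u=np.mgrid[0:384,0:512]
    P=np.stack([(u-m['cx'])/m['fx']*d,(v-m['cy'])/m['fy']*d,d],-1)
    T=P@H[:3,:3].T+H[:3,3]
    W=T@Ro.from_euler('xyz',s['tcp_rot']).as_matrix().T+np.array(s['eef_pos'])
    W[d==0]=np.nan
    return s,im,T,W
E
python3 - <<'E'
from h import *
s,im,T,W=wcloud(); save('w1.png',im); print(s['eef_pos'],s['tcp_rot'])
z=W[...,2]; m=((z>84)&(z<96)).astype(np.uint8)
n,l,st,c=cv2.connectedComponentsWithStats(m)
for i in range(1,n):
    if st[i][4]>100: print(c[i].round(),st[i][4],rect(W[l==i]),np.median(W[l==i][:,2]),im[l==i].mean(0).round())
E
```

```text
[ 534.45258239 -320.71906559  230.7029794 ] [-3.14077936e+00 -5.31454559e-04  1.45997146e+00]
[262.  53.] 2228 (array([ 555.1, -226.2]), array([52.1, 24.1]), 2.9) 90.58660063711186 [247. 198. 202.]
[375. 167.] 1694 (array([ 643. , -328.1]), array([52.6, 23.9]), -37.7) 90.60805793081404 [142.  66. 172.]
[245. 172.] 1689 (array([ 531.5, -319.3]), array([51.8, 24.4]), -4.9) 90.61990913648555 [18. 65. 38.]
[226. 260.] 1379 (array([ 503.5, -403.6]), array([51.9, 24.7]), -12.2) 90.79543939125045 [ 31.  64. 136.]
```

View pics/w1.png

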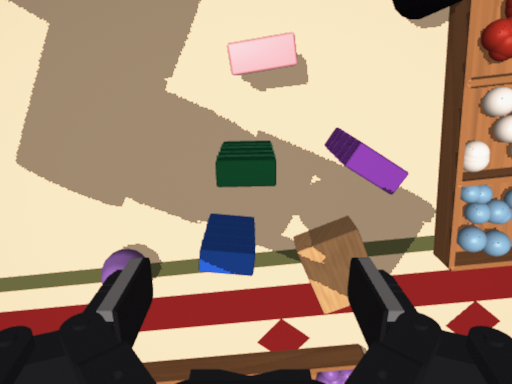

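Wrist view: the green slab is at (165,245), centred under the gripper. Blue is at (243,228) and purple at (160,366), both clear of the fingers. The close-up fit gives (531,-320), -5°, which agrees with the top view, so I'll descend and grip.

{"method": "move_arm", "body": {"increments": [{"tx":0,"ty":-0.35,"tz":3,"rx":0,"ry":0,"rz":-0.9,"gripper":1},{"tx":0,"ty":0,"tz":4,"rx":0,"ry":0,"rz":0,"gripper":1},{"tx":0,"ty":0,"tz":4,"rx":0,"ry":0,"rz":0,"gripper":1},{"tx":0,"ty":0,"tz":4,"rx":0,"ry":0,"rz":0,"gripper":1},{"tx":0,"ty":0,"tz":2.6,"rx":0,"ry":0,"rz":0,"gripper":1},{"tx":0,"ty":0,"tz":1.5,"rx":0,"ry":0,"rz":0,"gripper":1},{"tx":0,"ty":0,"tz":0,"rx":0,"ry":0,"rz":0,"gripper":1},{"tx":0,"ty":0,"tz":0,"rx":0,"ry":0,"rz":0,"gripper":1}], "squeeze": 40}}

```text
clock: 4.35
eef_pos: [531.9, -319.4, 41.4]
tcp_rot: [3.141, 0.0, 1.478]
contact_force: [0.4, -0.2, 0.3]
opening: 0.999
```

{"method": "move_arm", "body": {"increments": [{"tx":0,"ty":0,"tz":0,"rx":0,"ry":0,"rz":0,"gripper":0.3},{"tx":0,"ty":0,"tz":0,"rx":0,"ry":0,"rz":0,"gripper":0.1},{"tx":0,"ty":0,"tz":0,"rx":0,"ry":0,"rz":0,"gripper":-0.5},{"tx":0,"ty":0,"tz":0,"rx":0,"ry":0,"rz":0,"gripper":-0.5},{"tx":0,"ty":0,"tz":0,"rx":0,"ry":0,"rz":0,"gripper":-0.5},{"tx":0,"ty":0,"tz":0,"rx":0,"ry":0,"rz":0,"gripper":-0.5},{"tx":0,"ty":0,"tz":0,"rx":0,"ry":0,"rz":0,"gripper":-0.5}], "squeeze": 40}}

```text
clock: 5.05
eef_pos: [531.8, -320.0, 41.7]
tcp_rot: [3.14, 0.001, 1.477]
contact_force: [-1.8, 1.2, 7.0]
opening: 0.603
```

{"method": "move_arm", "body": {"increments": [{"tx":0,"ty":0,"tz":-1,"rx":0,"ry":0,"rz":0,"gripper":-0.5},{"tx":0,"ty":0,"tz":-2,"rx":0,"ry":0,"rz":0,"gripper":-0.5},{"tx":0,"ty":0,"tz":-3,"rx":0,"ry":0,"rz":0,"gripper":-0.5},{"tx":0,"ty":0,"tz":-3,"rx":0,"ry":0,"rz":0,"gripper":-0.5},{"tx":0,"ty":0,"tz":-3,"rx":0,"ry":0,"rz":0,"gripper":-0.5},{"tx":0,"ty":0,"tz":-3,"rx":0,"ry":0,"rz":0,"gripper":-0.5},{"tx":0,"ty":0,"tz":0,"rx":0,"ry":0,"rz":0,"gripper":-0.5}], "squeeze": 50}}

```text
clock: 5.75
eef_pos: [533.4, -320.8, 195.4]
tcp_rot: [3.135, 0.003, 1.477]
contact_force: [0.4, -0.8, -2.8]
opening: 0.603
```

Run:
```python
from h import *
s,im,T,W=wcloud(); print(s['eef_pos'],s['tcp_rot'],s['opening'],s['contact_force'])
z=T[...,2]; top=s['eef_pos'][2]-41+90
g=(im[...,1]>im[...,0]*1.5)&(im[...,1]>im[...,2]*1.2)&(z<20)&(z>-120)
Q=T[g]; print(g.sum(), Q.min(0).round(),Q.max(0).round(),np.median(Q,0).round(1))
t=g&(z<-42); 
if t.sum()>20: print('top in tool',t.sum(),rect(T[t]),np.median(T[t],0))
save('w2.png',im)
```

```text
[ 533.35507032 -320.84094274  195.43222666] [3.13470938 0.00330076 1.4773541 ] 0.6026418684213715 [ 0.36842193 -0.81134868 -2.77198622]
19033 [-12. -26. -76.] [17. 29. 20.] [ 12.    1.3 -44.5]
top in tool 10184 (array([2.7, 1.9]), array([53.6, 29. ]), 89.7) [  4.43493035   1.27282061 -48.89878039]
```

View pics/w2.png

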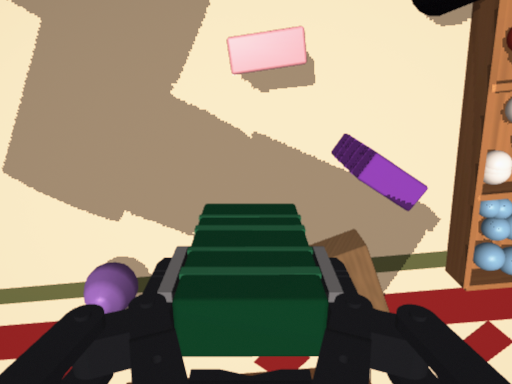

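The green slab is held squarely between the fingers, with its top at (325,250). Now a quick tilt check.

Run:
```python
from h import *
s,im,T,W=wcloud(); z=T[...,2]
g=(im[...,1]>im[...,0]*1.5)&(im[...,1]>im[...,2]*1.2)&(z<60)&(z>-120)
for a in range(-55,60,8):
    m=g&(abs(z-a)<3)
    if m.sum()>30: print(a,m.sum(),T[m][:,0].min().round(1),np.percentile(T[m][:,0],[10,50,90]).round(1), np.polyfit(T[m][:,1],T[m][:,0],1).round(3))
print(s['tcp_rot'],s['eef_pos'])
```

```text
-47 9362 -11.9 [-7.4  3.8 12.2] [-2.000e-03  3.154e+00]
-39 1430 -3.5 [11.9 12.4 12.9] [-5.0000e-03  1.2363e+01]
-31 1245 10.0 [12.1 12.6 13. ] [-1.0000e-03  1.2554e+01]
-23 990 10.4 [12.  12.4 12.8] [-2.0000e-03  1.2405e+01]
-15 888 10.0 [12.1 12.5 12.9] [-2.0000e-03  1.2493e+01]
-7 714 11.3 [12.1 12.4 12.8] [-1.0000e-03  1.2423e+01]
1 618 11.6 [12.1 12.4 12.8] [-1.0000e-03  1.2443e+01]
9 502 11.6 [12.2 12.6 12.9] [ 0.    12.562]
17 511 11.3 [12.1 12.5 12.9] [-1.0000e-03  1.2494e+01]
25 363 11.6 [12.2 12.5 12.8] [-1.0000e-03  1.2483e+01]
33 372 11.8 [12.1 12.5 12.8] [-0.    12.455]
[3.13753771e+00 1.96496644e-03 1.47732299e+00] [ 532.25755737 -320.22775095  192.89102406]
```

{"method": "move_arm", "body": {"increments": [{"tx":0,"ty":0,"tz":0,"rx":0,"ry":0,"rz":8.3,"gripper":-0.5},{"tx":2,"ty":-0.37,"tz":0,"rx":0,"ry":0,"rz":0,"gripper":-0.5},{"tx":3,"ty":-0.55,"tz":0,"rx":0,"ry":0,"rz":0,"gripper":-0.5},{"tx":4.5,"ty":-0.83,"tz":0,"rx":0,"ry":0,"rz":0,"gripper":-0.5},{"tx":4.5,"ty":-0.83,"tz":0,"rx":0,"ry":0,"rz":0,"gripper":-0.5},{"tx":4.5,"ty":-0.83,"tz":0,"rx":0,"ry":0,"rz":0,"gripper":-0.5},{"tx":4.5,"ty":-0.83,"tz":0,"rx":0,"ry":0,"rz":0,"gripper":-0.5},{"tx":4.5,"ty":-0.83,"tz":0,"rx":0,"ry":0,"rz":0,"gripper":-0.5},{"tx":4.5,"ty":-0.83,"tz":0,"rx":0,"ry":0,"rz":0,"gripper":-0.5},{"tx":4.5,"ty":-0.83,"tz":0,"rx":0,"ry":0,"rz":0,"gripper":-0.5},{"tx":4.5,"ty":-0.83,"tz":0,"rx":0,"ry":0,"rz":0,"gripper":-0.5},{"tx":4.5,"ty":-0.83,"tz":0,"rx":0,"ry":0,"rz":0,"gripper":-0.5}], "squeeze": 50}}

```text
clock: 7.05
eef_pos: [555.3, 144.7, 188.9]
tcp_rot: [-3.139, 0.001, 1.335]
contact_force: [1.3, 0.2, -2.5]
opening: 0.604
```

{"method": "move_arm", "body": {"increments": [{"tx":4.5,"ty":-0.83,"tz":0,"rx":0,"ry":0,"rz":0,"gripper":-0.5},{"tx":3,"ty":-0.55,"tz":0,"rx":0,"ry":0,"rz":0,"gripper":-0.5},{"tx":1.5,"ty":-0.28,"tz":0,"rx":0,"ry":0,"rz":0,"gripper":-0.5},{"tx":0.6,"ty":-0.07,"tz":0,"rx":0,"ry":0,"rz":0,"gripper":-0.5},{"tx":0,"ty":0,"tz":0,"rx":0,"ry":0,"rz":0,"gripper":-0.5},{"tx":0,"ty":0,"tz":0,"rx":0,"ry":0,"rz":0,"gripper":-0.5}], "squeeze": 50}}

```text
clock: 7.65
eef_pos: [562.6, 238.5, 189.9]
tcp_rot: [-3.141, 0.001, 1.332]
contact_force: [0.3, -0.5, -2.3]
opening: 0.607
```

Run:
```python
from h import *
s,im,T,W=wcloud(); print(s['eef_pos'],s['tcp_rot'],s['clock'])
save('w3.png',im)
z=W[...,2]; dk=(im.max(-1)<70)&(z>95)&(z<112)
n,l,st,c=cv2.connectedComponentsWithStats(dk.astype(np.uint8))
for i in range(1,n):
    if st[i][4]>300: print(c[i].round(),st[i][4],'world',rect(W[l==i]),'tool',rect(T[l==i]),np.median(z[l==i]))
wd=(im[...,0]>120)&(z>92)&(z<108)
n,l,st,c=cv2.connectedComponentsWithStats(wd.astype(np.uint8))
for i in range(1,n):
    if st[i][4]>300: print('wood',c[i].round(),st[i][4],'world',rect(W[l==i]),'tool',rect(T[l==i]),np.median(z[l==i]))
```

```text
[562.58888861 238.51089677 189.89450612] [-3.14094765e+00  1.00621067e-03  1.33227765e+00] 7.65
[253. 129.] 5590 world (array([576.4, 282.6]), array([51.2, 47.8]), -13.6) tool (array([46.1,  3. ]), array([51.2, 47.8]), 89.9) 105.70261972531023
wood [252.  79.] 3678 world (array([583.5, 313.6]), array([100.1,  14.3]), -13.7) tool (array([78. ,  2.7]), array([100.1,  14.3]), -90.0) 100.63168433217061
wood [252. 365.] 317 world (array([529.6,  90. ]), array([20.3, 15.3]), 76.0) tool (array([-152. ,    3.1]), array([20.3, 15.3]), 0.3) 105.96492256653504
```

View pics/w3.png

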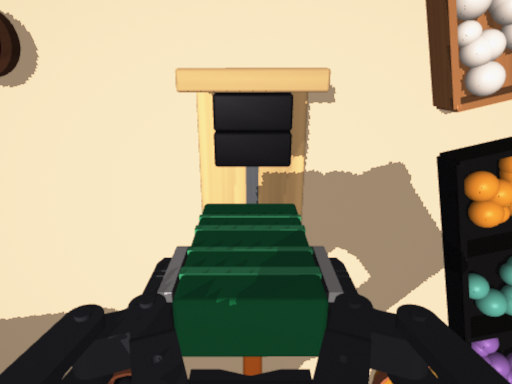

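The green slab hangs in line between the black slabs at (130,253) and the stop. The angles match, with a gap of about 9.7 mm and a lateral offset of about 1.7 mm. I'll correct that and lower.

{"method": "move_arm", "body": {"increments": [{"tx":0.4,"ty":0.17,"tz":2,"rx":0,"ry":0,"rz":0,"gripper":-0.5},{"tx":0,"ty":0,"tz":3,"rx":0,"ry":0,"rz":0,"gripper":-0.5},{"tx":0,"ty":0,"tz":3,"rx":0,"ry":0,"rz":0,"gripper":-0.5},{"tx":0,"ty":0,"tz":2.5,"rx":0,"ry":0,"rz":0,"gripper":-0.5},{"tx":0,"ty":0,"tz":1.5,"rx":0,"ry":0,"rz":0,"gripper":-0.5},{"tx":0,"ty":0,"tz":0.8,"rx":0,"ry":0,"rz":0,"gripper":-0.5},{"tx":0,"ty":0,"tz":0,"rx":0,"ry":0,"rz":0,"gripper":-0.5},{"tx":0,"ty":0,"tz":0,"rx":0,"ry":0,"rz":0,"gripper":-0.5}], "squeeze": 50}}

```text
clock: 8.5
eef_pos: [566.3, 243.4, 63.3]
tcp_rot: [3.14, -0.001, 1.332]
contact_force: [-0.6, -0.5, -3.0]
opening: 0.601
```

Another 5 mm in small steps.

{"method": "move_arm", "body": {"increments": [{"tx":0,"ty":0,"tz":0.2,"rx":0,"ry":0,"rz":0,"gripper":-0.5},{"tx":0,"ty":0,"tz":0.2,"rx":0,"ry":0,"rz":0,"gripper":-0.5},{"tx":0,"ty":0,"tz":0.1,"rx":0,"ry":0,"rz":0,"gripper":-0.5},{"tx":0,"ty":0,"tz":0,"rx":0,"ry":0,"rz":0,"gripper":-0.5},{"tx":0,"ty":0,"tz":0,"rx":0,"ry":0,"rz":0,"gripper":-0.5}], "squeeze": 50}}

```text
clock: 9.0
eef_pos: [565.5, 243.3, 57.4]
tcp_rot: [3.141, -0.0, 1.333]
contact_force: [-0.5, -0.1, -2.5]
opening: 0.604
```

{"method": "move_arm", "body": {"increments": [{"tx":0,"ty":0,"tz":0.1,"rx":0,"ry":0,"rz":0,"gripper":-0.5},{"tx":0,"ty":0,"tz":0,"rx":0,"ry":0,"rz":0,"gripper":-0.5}], "squeeze": 50}}

```text
clock: 9.2
eef_pos: [565.7, 243.4, 56.8]
tcp_rot: [3.141, -0.0, 1.333]
contact_force: [-1.5, -0.8, 3.9]
opening: 0.598
```

{"method": "move_arm", "body": {"increments": [{"tx":0,"ty":0,"tz":0.05,"rx":0,"ry":0,"rz":0,"gripper":-0.5},{"tx":0,"ty":0,"tz":0,"rx":0,"ry":0,"rz":0,"gripper":-0.5}], "squeeze": 30}}

```text
clock: 9.4
eef_pos: [565.7, 243.4, 56.8]
tcp_rot: [3.141, -0.0, 1.333]
contact_force: [-3.3, -1.6, 9.8]
opening: 0.604
```

It's down on the deck. I'll open gently and lift straight up.

{"method": "move_arm", "body": {"increments": [{"tx":0,"ty":0,"tz":0,"rx":0,"ry":0,"rz":0,"gripper":0.25},{"tx":0,"ty":0,"tz":0,"rx":0,"ry":0,"rz":0,"gripper":0.4},{"tx":0,"ty":0,"tz":0,"rx":0,"ry":0,"rz":0,"gripper":0.7},{"tx":0,"ty":0,"tz":0,"rx":0,"ry":0,"rz":0,"gripper":0.9},{"tx":0,"ty":0,"tz":-1,"rx":0,"ry":0,"rz":0,"gripper":0.9},{"tx":0,"ty":0,"tz":-2.5,"rx":0,"ry":0,"rz":0,"gripper":0.9},{"tx":0,"ty":0,"tz":-4,"rx":0,"ry":0,"rz":0,"gripper":0.9},{"tx":0,"ty":0,"tz":-4,"rx":0,"ry":0,"rz":0,"gripper":0.9},{"tx":0,"ty":0,"tz":-3,"rx":0,"ry":0,"rz":0,"gripper":0.9},{"tx":0,"ty":0,"tz":-2,"rx":0,"ry":0,"rz":0,"gripper":0.9}], "squeeze": 30}}

```text
clock: 10.4
eef_pos: [566.4, 243.6, 224.4]
tcp_rot: [3.139, -0.002, 1.333]
contact_force: [0.2, 0.0, -0.9]
opening: 0.949
```

{"method": "move_arm", "body": {"increments": [{"tx":-2,"ty":0,"tz":0,"rx":0,"ry":0,"rz":0,"gripper":0.9},{"tx":-4,"ty":0,"tz":0,"rx":0,"ry":0,"rz":0,"gripper":0.9},{"tx":-4,"ty":0,"tz":0,"rx":0,"ry":0,"rz":0,"gripper":0.9},{"tx":-3.5,"ty":0,"tz":0,"rx":0,"ry":0,"rz":0,"gripper":0.9},{"tx":-1.5,"ty":0,"tz":0,"rx":0,"ry":0,"rz":0,"gripper":0.9},{"tx":0,"ty":0,"tz":0,"rx":0,"ry":0,"rz":0,"gripper":0.9},{"tx":0,"ty":0,"tz":0,"rx":0,"ry":0,"rz":0,"gripper":0.9}], "squeeze": 30}}

```text
clock: 11.1
eef_pos: [530.2, 97.6, 220.7]
tcp_rot: [-3.142, -0.0, 1.332]
contact_force: [1.2, -0.2, 0.1]
opening: 0.948
```

Run:
```python
from h import *
s,im,T,W=wcloud(); print(s['eef_pos'],s['tcp_rot'],s['clock'])
save('w4.png',im)
z=W[...,2]; up=(z>95)&(z<112); I=im.astype(int)
for nm,k in dict(dark=(I.max(-1)<50)&(I[...,1]<I[...,0]+12),green=(I[...,1]>I[...,0]*1.5),orange=(I[...,0]>150)&(I[...,2]<90)).items():
    n,l,st,c=cv2.connectedComponentsWithStats((up&k).astype(np.uint8))
    for i in range(1,n):
        if st[i][4]>250: print(nm,c[i].round(),st[i][4],'tool',rect(T[l==i]),np.median(z[l==i]).round(1))
```

```text
[530.21216135  97.55276162 220.69345414] [-3.14156489e+00 -4.25993300e-04  1.33157245e+00] 11.1
dark [254. 138.] 1382 tool (array([34.1,  1.1]), array([78.1, 13.1]), 90.0) 105.5
orange [249. 173.] 940 tool (array([6. , 0.9]), array([42.4, 14.8]), 0.6) 105.6
```

View pics/w4.png

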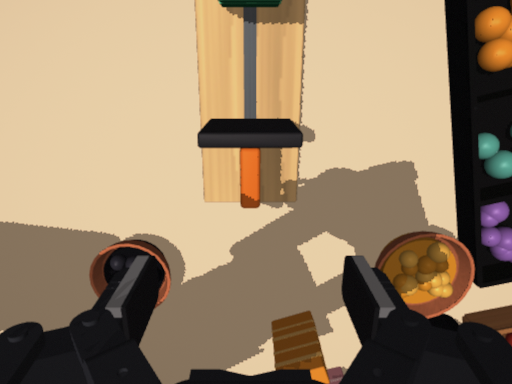

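The wrist view shows the fin at (175,250), centred under the tool, with the plate at (133,250) and green further up at the top edge. I'll descend and pinch it lightly.

{"method": "move_arm", "body": {"increments": [{"tx":0.3,"ty":0,"tz":2,"rx":0,"ry":0,"rz":0,"gripper":0.6},{"tx":0,"ty":0,"tz":3.5,"rx":0,"ry":0,"rz":0,"gripper":0.3},{"tx":0,"ty":0,"tz":4,"rx":0,"ry":0,"rz":0,"gripper":0.1},{"tx":0,"ty":0,"tz":3.5,"rx":0,"ry":0,"rz":0,"gripper":0.1},{"tx":0,"ty":0,"tz":2,"rx":0,"ry":0,"rz":0,"gripper":0.1},{"tx":0,"ty":0,"tz":0.7,"rx":0,"ry":0,"rz":0,"gripper":0},{"tx":0,"ty":0,"tz":0,"rx":0,"ry":0,"rz":0,"gripper":-0.3},{"tx":0,"ty":0,"tz":0,"rx":0,"ry":0,"rz":0,"gripper":-0.5},{"tx":0,"ty":0,"tz":0,"rx":0,"ry":0,"rz":0,"gripper":-0.9},{"tx":0,"ty":0,"tz":0,"rx":0,"ry":0,"rz":0,"gripper":-0.9},{"tx":0,"ty":0,"tz":0,"rx":0,"ry":0,"rz":0,"gripper":-0.9},{"tx":0,"ty":0,"tz":0,"rx":0,"ry":0,"rz":0,"gripper":-0.9}], "squeeze": 25}}

```text
clock: 12.35
eef_pos: [531.0, 100.8, 64.9]
tcp_rot: [3.141, -0.001, 1.332]
contact_force: [-4.6, 3.4, 7.8]
opening: 0.19
```

{"method": "move_arm", "body": {"increments": [{"tx":0.5,"ty":0,"tz":0,"rx":0,"ry":0,"rz":0,"gripper":-0.9},{"tx":1,"ty":0,"tz":0,"rx":0,"ry":0,"rz":0,"gripper":-0.9},{"tx":1.2,"ty":0,"tz":0,"rx":0,"ry":0,"rz":0,"gripper":-0.9},{"tx":1.2,"ty":0,"tz":0,"rx":0,"ry":0,"rz":0,"gripper":-0.9},{"tx":1.2,"ty":0,"tz":0,"rx":0,"ry":0,"rz":0,"gripper":-0.9},{"tx":1.2,"ty":0,"tz":0,"rx":0,"ry":0,"rz":0,"gripper":-0.9},{"tx":1,"ty":0,"tz":0,"rx":0,"ry":0,"rz":0,"gripper":-0.9},{"tx":0.7,"ty":0,"tz":0,"rx":0,"ry":0,"rz":0,"gripper":-0.9},{"tx":0.5,"ty":0,"tz":0,"rx":0,"ry":0,"rz":0,"gripper":-0.9},{"tx":0,"ty":0,"tz":0,"rx":0,"ry":0,"rz":0,"gripper":-0.9},{"tx":0,"ty":0,"tz":0,"rx":0,"ry":0,"rz":0,"gripper":-0.9}], "squeeze": 25}}

```text
clock: 13.45
eef_pos: [551.1, 183.7, 65.0]
tcp_rot: [3.141, -0.001, 1.333]
contact_force: [-4.2, 3.9, 6.3]
opening: 0.184
```

```bash
cat > chk.py <<'E'
from h import *
s,im,T,W=wcloud(); print(s['eef_pos'],s['contact_force'],s['clock'])
z=W[...,2]; up=(z>95)&(z<112); I=im.astype(int)
for nm,k in dict(dark=(I.max(-1)<60)&(I[...,1]<I[...,0]+12),green=(I[...,1]>I[...,0]*1.5)&(I[...,1]>I[...,2]*1.2)).items():
    n,l,st,c=cv2.connectedComponentsWithStats((up&k).astype(np.uint8))
    for i in range(1,n):
        if st[i][4]>250: q=rect(T[l==i]);print(nm,c[i].round(),st[i][4],'tool',q,'x',np.percentile(T[l==i][:,0],[1,99]).round(1))
wd=(I[...,0]>120)&(z>92)&(z<108)
n,l,st,c=cv2.connectedComponentsWithStats(wd.astype(np.uint8))
for i in range(1,n):
    if st[i][4]>250: print('wood',c[i].round(),rect(T[l==i]))
import sys
if len(sys.argv)>1: save(sys.argv[1],im)
E
python3 chk.py w5.png
```

```text
[551.13366129 183.71905866  64.98229684] [-4.1543324   3.94095339  6.28760419] 13.45
dark [260.  48.] 14303 tool (array([89.5,  1.4]), array([52. , 23.5]), 89.9) x [ 77.8 100.8]
dark [250. 230.] 9958 tool (array([31.1,  1.3]), array([79.3, 13.3]), 89.8) x [25.6 37.3]
dark [214. 301.] 724 tool (array([  1.2, -13.5]), array([25.8, 13.4]), -0.1) x [-10.   13.6]
dark [286. 300.] 742 tool (array([ 0.9, 16. ]), array([25.9, 13.6]), 0.0) x [-10.4  13.6]
green [249. 140.] 13356 tool (array([62. ,  1.3]), array([51.7, 24.7]), 89.9) x [50.6 74.2]
wood [249. 307.] (array([0.1, 1. ]), array([50.1, 15.5]), 0.1)
```

View pics/w5.png

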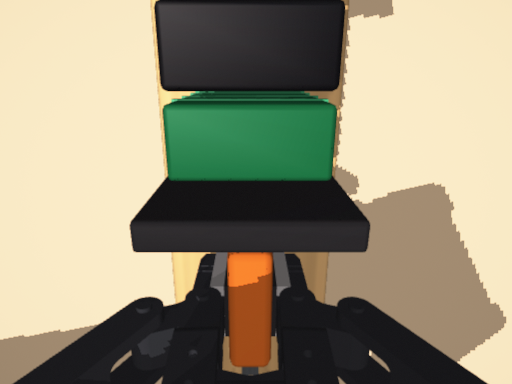

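Seen from the fin, green (140,249) stands upright and square, laterally aligned with the black slab (48,260). About 13 mm separates the plate from green and about 3.6 mm separates green from black. I'll push on slowly.

{"method": "move_arm", "body": {"increments": [{"tx":0.4,"ty":0,"tz":0,"rx":0,"ry":0,"rz":0,"gripper":-0.9},{"tx":0.4,"ty":0,"tz":0,"rx":0,"ry":0,"rz":0,"gripper":-0.9},{"tx":0.2,"ty":0,"tz":0,"rx":0,"ry":0,"rz":0,"gripper":-0.9},{"tx":0.1,"ty":0,"tz":0,"rx":0,"ry":0,"rz":0,"gripper":-0.9},{"tx":0.1,"ty":0,"tz":0,"rx":0,"ry":0,"rz":0,"gripper":-0.9},{"tx":0.1,"ty":0,"tz":0,"rx":0,"ry":0,"rz":0,"gripper":-0.9},{"tx":0.1,"ty":0,"tz":0,"rx":0,"ry":0,"rz":0,"gripper":-0.9},{"tx":0.1,"ty":0,"tz":0,"rx":0,"ry":0,"rz":0,"gripper":-0.9},{"tx":0,"ty":0,"tz":0,"rx":0,"ry":0,"rz":0,"gripper":-0.9}], "squeeze": 25}}

```text
clock: 14.4
eef_pos: [554.4, 197.3, 65.0]
tcp_rot: [3.141, 0.0, 1.333]
contact_force: [-5.4, -1.8, 7.9]
opening: 0.184
```

```bash
python3 chk.py
```

```text
[554.3733667  197.28399544  64.97271395] [-5.38261693 -1.81755667  7.94518015] 14.4
dark [256.  69.] 22618 tool (array([82.3,  1.1]), array([52.3, 37.7]), 89.9) x [ 64.4 100.5]
dark [250. 234.] 8137 tool (array([31.2,  1.4]), array([79.4, 12.6]), 89.9) x [25.7 37.1]
dark [286. 300.] 725 tool (array([ 1.3, 15.4]), array([25.7, 13.4]), 3.6) x [-10.3  13.6]
dark [214. 301.] 735 tool (array([  1.2, -13.4]), array([25.5, 13.3]), -0.4) x [-10.2  13.5]
green [249. 181.] 12618 tool (array([48.7,  1.5]), array([55.2, 25.1]), 89.9) x [36.8 61. ]
wood [249. 308.] (array([-0.1,  1. ]), array([50.2, 15.5]), -0.0)
```

{"method": "move_arm", "body": {"increments": [{"tx":0.1,"ty":0,"tz":0,"rx":0,"ry":0,"rz":0,"gripper":-0.9},{"tx":0.1,"ty":0,"tz":0,"rx":0,"ry":0,"rz":0,"gripper":-0.9},{"tx":0.1,"ty":0,"tz":0,"rx":0,"ry":0,"rz":0,"gripper":-0.9},{"tx":0,"ty":0,"tz":0,"rx":0,"ry":0,"rz":0,"gripper":-0.9}], "squeeze": 25}}

```text
clock: 14.85
eef_pos: [555.1, 200.0, 65.0]
tcp_rot: [3.141, 0.0, 1.333]
contact_force: [-5.4, -2.9, 7.7]
opening: 0.185
```

{"method": "move_arm", "body": {"increments": [{"tx":0.1,"ty":0,"tz":0,"rx":0,"ry":0,"rz":0,"gripper":-0.9},{"tx":0,"ty":0,"tz":0,"rx":0,"ry":0,"rz":0,"gripper":-0.9},{"tx":0,"ty":0,"tz":0,"rx":0,"ry":0,"rz":0,"gripper":-0.9}], "squeeze": 25}}

```text
clock: 15.15
eef_pos: [555.2, 200.5, 65.0]
tcp_rot: [3.141, 0.001, 1.333]
contact_force: [-4.8, -5.9, 9.9]
opening: 0.183
```

```bash
python3 chk.py
```

```text
[555.15693574 200.54032428  64.98807684] [-4.83394201 -5.88825105  9.93212841] 15.15
dark [255.  74.] 24568 tool (array([80.7,  1.1]), array([52.5, 40.7]), -89.7) x [ 61.5 100.5]
dark [250. 234.] 8062 tool (array([31.3,  1.3]), array([79. , 12.6]), 89.9) x [25.6 37.1]
dark [214. 300.] 723 tool (array([  1.2, -13.4]), array([26. , 13.2]), -0.0) x [-9.9 13.8]
dark [286. 300.] 730 tool (array([ 1. , 15.4]), array([26.1, 13.3]), 4.6) x [-10.3  13.5]
green [249. 184.] 11798 tool (array([48.5,  1.7]), array([55.2, 25.1]), -89.6) x [36.8 60.6]
wood [249. 308.] (array([-0.,  1.]), array([49.4, 15.5]), 0.1)
```

Green meets black and the force is rising. I'll press until it clearly bottoms out.

{"method": "move_arm", "body": {"increments": [{"tx":0.1,"ty":0,"tz":0,"rx":0,"ry":0,"rz":0,"gripper":-0.9},{"tx":0,"ty":0,"tz":0,"rx":0,"ry":0,"rz":0,"gripper":-0.9},{"tx":0,"ty":0,"tz":0,"rx":0,"ry":0,"rz":0,"gripper":-0.9}], "squeeze": 25}}

```text
clock: 15.5
eef_pos: [555.3, 201.0, 65.0]
tcp_rot: [-3.142, 0.002, 1.333]
contact_force: [-5.8, -9.3, 11.2]
opening: 0.181
```

{"method": "move_arm", "body": {"increments": [{"tx":0.1,"ty":0,"tz":0,"rx":0,"ry":0,"rz":0,"gripper":-0.9},{"tx":0,"ty":0,"tz":0,"rx":0,"ry":0,"rz":0,"gripper":-0.9},{"tx":0,"ty":0,"tz":0,"rx":0,"ry":0,"rz":0,"gripper":-0.9}], "squeeze": 25}}

```text
clock: 15.8
eef_pos: [555.2, 201.0, 65.0]
tcp_rot: [-3.141, 0.003, 1.333]
contact_force: [-6.5, -14.3, 13.3]
opening: 0.182
```

It has bottomed out: no more travel, and the force is climbing. Now release and lift.

{"method": "move_arm", "body": {"increments": [{"tx":0,"ty":0,"tz":0,"rx":0,"ry":0,"rz":0,"gripper":-0.4},{"tx":0,"ty":0,"tz":0,"rx":0,"ry":0,"rz":0,"gripper":-0.1},{"tx":0,"ty":0,"tz":0,"rx":0,"ry":0,"rz":0,"gripper":0.2},{"tx":0,"ty":0,"tz":0,"rx":0,"ry":0,"rz":0,"gripper":0.3},{"tx":0,"ty":0,"tz":-1,"rx":0,"ry":0,"rz":0,"gripper":0.3},{"tx":0,"ty":0,"tz":-3,"rx":0,"ry":0,"rz":0,"gripper":0.3},{"tx":0,"ty":0,"tz":-4,"rx":0,"ry":0,"rz":0,"gripper":0.3},{"tx":0,"ty":0,"tz":-4,"rx":0,"ry":0,"rz":0,"gripper":0.3},{"tx":-1,"ty":0,"tz":-3,"rx":0,"ry":0,"rz":0,"gripper":0.3},{"tx":-2,"ty":0,"tz":-1,"rx":0,"ry":0,"rz":0,"gripper":0.3},{"tx":0,"ty":0,"tz":0,"rx":0,"ry":0,"rz":0,"gripper":0.3},{"tx":0,"ty":0,"tz":0,"rx":0,"ry":0,"rz":0,"gripper":0.3}], "squeeze": 25}}

```text
clock: 17.0
eef_pos: [548.2, 173.6, 223.2]
tcp_rot: [-3.141, 0.0, 1.331]
contact_force: [-0.2, 0.1, -0.8]
opening: 0.652
```

```bash
python3 chk.py w6.png
```

```text
[548.21220263 173.64724605 223.20002106] [-0.21230455  0.09356454 -0.75681579] 17.0
dark [250.  31.] 4608 tool (array([109.2,   1.4]), array([51.9, 39.5]), 89.9) x [ 89.5 128.6]
dark [254. 106.] 1545 tool (array([58.6,  1.8]), array([78.2, 13.1]), 89.9) x [53.7 65. ]
green [250.  80.] 2493 tool (array([76.7,  1.5]), array([51.8, 24.4]), 90.0) x [64.6 88.8]
wood [250. 146.] (array([27.9,  1.3]), array([48.8, 15.9]), -0.2)
```

View pics/w6.png

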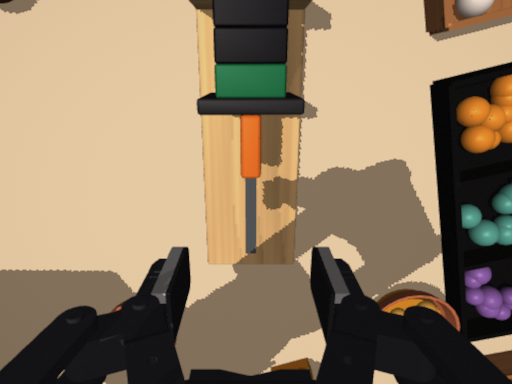

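The wrist view shows stop (105,250), green (80,250) and black (43 and 10,250) packed face to face and in line. As a last check I'll measure wall to stop from the top camera, then hand in.

Run:
```python
from h import *
im,d=r.grab_frame('top'); W=cloud('top',d); I=im.astype(int); save('top2.png',im)
a=np.radians(76.3); y=np.array([np.cos(a),np.sin(a)]); x=np.array([y[1],-y[0]])
D=W[...,:2]-np.array([580.2,303.8]); u=D@y; v=D@x; z=W[...,2]
b=(z>95)&(z<112)&(abs(v)<20)&(u>-140)&(u<25)
for nm,k in dict(green=(I[...,1]>I[...,0]*1.5)&(I[...,1]>I[...,2]*1.2),wood=(I[...,0]>130)&(u>-30),black=(I.max(-1)<45)).items():
    m=b&k; print(nm,m.sum(),np.percentile(u[m],[2,50,98]).round(1),np.median(v[m]).round(1)) if m.any() else print(nm,0)
m=b&(v>30-15)&(v<20); h,e=np.histogram(u[b],np.arange(-140,20,6)); print(dict(zip(e.astype(int),h)))
s=r.sense(); print(s['clock'],s['contact_force'])
```

```text
green 0
wood 0
black 0
{np.int64(-140): np.int64(2), np.int64(-134): np.int64(22), np.int64(-128): np.int64(19), np.int64(-122): np.int64(19), np.int64(-116): np.int64(18), np.int64(-110): np.int64(18), np.int64(-104): np.int64(18), np.int64(-98): np.int64(16), np.int64(-92): np.int64(2), np.int64(-86): np.int64(0), np.int64(-80): np.int64(0), np.int64(-74): np.int64(0), np.int64(-68): np.int64(0), np.int64(-62): np.int64(0), np.int64(-56): np.int64(0), np.int64(-50): np.int64(0), np.int64(-44): np.int64(0), np.int64(-38): np.int64(0), np.int64(-32): np.int64(0), np.int64(-26): np.int64(0), np.int64(-20): np.int64(0), np.int64(-14): np.int64(0), np.int64(-8): np.int64(0), np.int64(-2): np.int64(0), np.int64(4): np.int64(0), np.int64(10): np.int64(0)}
17.1 [-1.15613329 -0.15326576 -0.6940235 ]
```

The arm hides the rack from above, so I'll back away and look again.

{"method": "move_arm", "body": {"increments": [{"tx":-3,"ty":0,"tz":0,"rx":0,"ry":0,"rz":0,"gripper":0.3},{"tx":-4,"ty":0,"tz":0,"rx":0,"ry":0,"rz":0,"gripper":0.3},{"tx":-4,"ty":0,"tz":0,"rx":0,"ry":0,"rz":0,"gripper":0.3},{"tx":-4,"ty":0,"tz":0,"rx":0,"ry":0,"rz":0,"gripper":0.3},{"tx":-4,"ty":0,"tz":0,"rx":0,"ry":0,"rz":0,"gripper":0.3},{"tx":-4,"ty":0,"tz":0,"rx":0,"ry":0,"rz":0,"gripper":0.3},{"tx":-3,"ty":0,"tz":0,"rx":0,"ry":0,"rz":0,"gripper":0.3},{"tx":0,"ty":0,"tz":0,"rx":0,"ry":0,"rz":0,"gripper":0.3},{"tx":0,"ty":0,"tz":0,"rx":0,"ry":0,"rz":0,"gripper":0.3}], "squeeze": 25}}

```text
clock: 18.0
eef_pos: [487.1, -78.5, 222.8]
tcp_rot: [-3.14, -0.0, 1.331]
contact_force: [0.2, -0.4, -0.8]
opening: 0.647
```

Run:
```python
from h import *
im,d=r.grab_frame('top'); W=cloud('top',d); I=im.astype(int); save('top2.png',im)
a=np.radians(76.3); y=np.array([np.cos(a),np.sin(a)]); x=np.array([y[1],-y[0]])
D=W[...,:2]-np.array([580.2,303.8]); u=D@y; v=D@x; z=W[...,2]
b=(z>93)&(z<112)&(abs(v)<23)&(u>-90)&(u<25)
g=(I[...,1]>I[...,0]*1.4)&(I[...,1]>I[...,2]*1.2)&b
if g.any(): print('green',g.sum(),np.percentile(u[g],[2,50,98]).round(1),rect(W[g]))
h,e=np.histogram(u[b],np.arange(-90,22,6)); print(h, u[b].min() if b.any() else '')
low=(z<80)&(abs(v)<20)&(u>-85)&(u<0); print('holes',low.sum())
print(r.sense()['clock'])
cv2.imwrite('pics/top2c.png',cv2.resize(cv2.imread('pics/top2.png')[120:260,80:270],None,fx=4,fy=4))
```

```text
green 242 [-71.8 -58.1 -42.3] (array([573.1, 256.8]), array([61.1, 51.4]), 56.9)
[23 70 45 58 51 50 45 56 55 48 48 51 51 53 47 36 54 18] -89.48246916060371
holes 65
18.05
```

View pics/top2c.png

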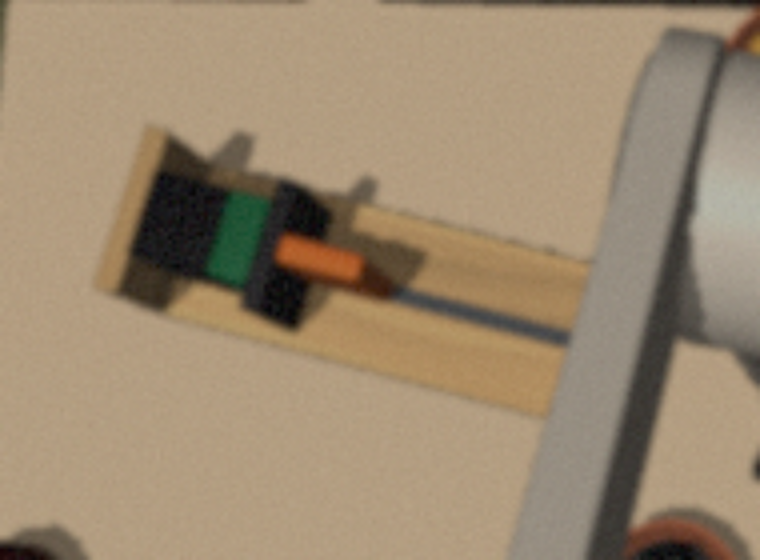

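The crop shows wall (125,210), black, black (185,225), green (240,240) and stop (285,255) packed tightly with no gaps, and the robot clear. I'll hand in.

```bash
python3 -c "
from rig import r
print(r.sign_off())"
```

```text
the job is handed in; nothing more can be done
None
```

The green slab now stands upright in the rack between the two black slabs and the stop, and I handed the job in at about 18 s on the robot's clock. I gripped the slab across its width, set it down about 4 mm short of the black slabs and let go. I then pinched the fin and pushed the stop about 103 mm, until it stopped moving and the push reached about 15 N.

**Checks that agreed:**
- **Packing:** the close-up wrist view showed stop, green and black touching to within 1 mm, square and level across the rack to about 0.3 mm. The stop's travel was within about 1 mm of what I expected.
- **Final view from above:** there was no visible gap from the end wall to the stop, and the slab's middle measured 58 mm from the wall, against the 60 mm asked. The robot was clear of the rack.

**Checks that failed or were weak:**
- **Rejected moves:** the first two move calls came back as "invalid input" and did nothing. They went through once I filled in every field.
- **Overhead measurements:** the first look from above was blocked by the arm. In the second, the fitted outline of the green slab was unreliable because its colour mask picked up other pixels. The same look also found 65 low points between the wall and the stop's face, which I took to be noise or the stop's edge and did not look into.

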